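# Find the tired clock spring by feel

## Robot

A 6-joint arm with a two-finger parallel gripper is mounted at the origin on the work surface. World frame = base frame: x ahead of the robot, y to its left, z up, the work surface at z = 0. Lengths are in mm, angles in rad, forces in N, time in s.
With the tool pointing down it reaches from about 400 to 925 mm from the base axis. Payload 12.5 kg.
Tool frame: the origin (TCP) lies at the very end of the fingers, on their centre line; the grasp point (between the pads) lies 19 mm behind it (env.grasp_offset is the distance from the TCP to the grasp point, in mm); z points along the fingers, y is the direction in which the jaws open and shut (so a half turn about z gives the same grasp; the last joint's range is limited). The gripper opens to 95 mm and grips with 3 to 60 N. Pads are 20 mm wide; open, the fingers measure 119 mm over their backs; the gripper's body (75 mm by 180 mm) begins 59 mm behind the grasp point.
Start: joints at [1.104, 0.491, 1.559, -0, 1.092, -0.106], TCP at [220.624, 584.784, 214.661] pointing down, gripper open.
Joint ranges: [-3.1, 3.1], [-0.84, 2.19], [0.05, 2.79], [-1.13, 4.28], [0.06, 2.93], [-2.69, 2.69]. Speed limits (rad/s): [2.22, 2.22, 2.79, 3.14, 3.14, 3.14].

## Interface

Orientations are given as [roll, pitch, yaw] about the fixed x, y, z axes, in that order (R = Rz(yaw) Ry(pitch) Rx(roll)).
In Python, from cell import env gives the robot as it stands. The module is installed in compiled form; this text tells all that it offers.
- The arm moves only by the shell command python3 -m pendant 'ROWS'. ROWS is JSON, one flat list of numbers, 5 for each row, row after row: the shift along the tool's x, y, z as a fraction of full scale, then the turn about the tool's z as a fraction of full scale, then the gripper's target within -1 to 1 (shut at 1, half-way at 0, fully open at -1). In form: [x, y, z, turn, grip, x, y, z, turn, grip, ...]. A call has 1 to 10 rows; each row shifts and turns the commanded pose from where the row before left it, along the tool's axes as they then stand; what a row does not reach is not made up. Full scale, the value 1, is 0.4 m for a shift and 180 degrees for a turn. A row lasts 1/8 s, in which the tool goes at most 62.5 mm and 10.7 degrees, less where a joint would pass 70% of its speed; a pose out of reach is approached as far as the arm can. A call with a number of a shift or a turn outside -1 to 1 is refused whole. A call with a gripper value outside its range is refused whole. The fingers move at their own pace and stop on an object; the grip force is fixed at half the most. Time passes only in rows, so rows that do not move let the fingers close. It gives the time, the measured TCP pose, the force and the opening at its end, in the units of the state.
- env.state(): the state, without advancing time (a new reading comes with each control period).
- env.read_camera(name): name is "scene" or "top"; returns the picture (420x560x3 uint8, red, green, blue); there is no depth.
- env.camera_model(name): a dict with "fx", "fy", "cx", "cy" (pixels), "k1" (the pictures are not rectified: a ray, as slopes to the right and down, at radius r is drawn at 1 + k1 r^2 times it, then the intrinsics apply), "view" (4x4, takes a point from world to camera coordinates). Camera axes: x right, y down, z forward; pixel columns grow to the right and rows downward; lengths in mm; the calibration is good to about 2 mm. A picture is of the moment at which its call begins. camera_model takes no time and is no camera call.
- env.job_done(): hands the job in, once; it reports no verdict.
Trained networks look in the newest picture that a camera, given by its name, has taken for a name from the list of things; names that differ only in an ending like _2 or _b are one class to them, and where a whole thing is asked for, a point or a joint stands for the part that bears it (a point fixed in the world has none). Each returns a list of dicts, best first, with "confidence" (0 to 1); they miss things now and then, are a little off and sometimes report something else, mostly with a low value. They report only what shows in the picture. A call takes as long as a camera call.
- env.masks_of(thing, camera): "region" (420x560 bool, what is visible of it).
- env.landmark_of(thing, camera): "xyz" ([x, y, z] in mm, in world coordinates, good to about 4 mm: a listed point, or the origin of a listed thing).
The state is a dict: "t": time; "joints": joint angles; "qvel": joint speeds; "tau": joint torques, N m; "eef_pos": TCP position; "tcp_rot": TCP orientation; "ft_force": force on the tool from outside, world axes, zero at the start; "moment": the same for the moment, N m; "opening": opening from 0.0 (shut) to 1.0 (fully open).
Only numpy, scipy, OpenCV 4.12 (cv2) and the standard library are available. Lean on these libraries where they do the work, as an engineer would, in place of code of your own. Each camera call takes 0.05 s, during which the arm holds its last target.

## Task

Four clock springs are clamped in the tester: starting at the end with the red dot, press the pad at each spring's free tip gently down to its stop, one after the other, and let it up again, feeling how stiff it is. Then gently stand the brass test weight upright in the middle of the pad of the softest spring, so that it holds that spring down on its stop, and let go. Do not try the weight on any other spring, do not push hard on the tester, and leave the other things on the bench where they are.

Things in the scene. Friction and masses are not known exactly. Their poses are not given: they have to be found in the camera images.
- tester: spring tester fixed to the bench: grey base plate 170 x 250 x 12 mm, clamp along its +x (far) edge, 65 mm high. Origin: centre of the underside, x to the clamp, y along the row of springs, z up. Four flat springs 52 mm apart reach from the clamp 75 mm to -x, each with a round brass pad at its tip over a stop post. Over 16 N on the tester or its springs is too hard
- red_dot (a point): red dot on the base plate, 45 mm in front of (-x from) the middle of the pad of spring 1, at the tester's +y end (the robot's left)
- pad_1 (a point): centre of the top face of the brass pad on spring 1 (at the red dot, tester's +y end); pad 34 mm wide, 4 mm thick, top 52 mm above the bench at rest; it moves down 5 mm to the stop; axes as the tester's
- pad_2 (a point): centre of the top face of the brass pad on spring 2; pad 34 mm wide, 4 mm thick, top 52 mm above the bench at rest; it moves down 5 mm to the stop; axes as the tester's
- pad_3 (a point): centre of the top face of the brass pad on spring 3; pad 34 mm wide, 4 mm thick, top 52 mm above the bench at rest; it moves down 5 mm to the stop; axes as the tester's
- pad_4 (a point): centre of the top face of the brass pad on spring 4 (tester's -y end); pad 34 mm wide, 4 mm thick, top 52 mm above the bench at rest; it moves down 5 mm to the stop; axes as the tester's
- spring_1 (a joint): bending of spring 1 in rad: 0 at rest, 0.067 with the pad on its stop (75 mm arm). Springs back by itself. Force grows evenly from nearly 0. The springs look alike, but one, anywhere in the row, is soft: about 2 N at the pad brings it to its stop; two need about 4.6 N, one about 7.2 N. The rubber stop gives about 1 mm per 7 N more
- spring_2 (a joint): bending of spring 2 in rad: 0 at rest, 0.067 with the pad on its stop (75 mm arm). Springs back by itself. Force grows evenly from nearly 0. The springs look alike, but one, anywhere in the row, is soft: about 2 N at the pad brings it to its stop; two need about 4.6 N, one about 7.2 N. The rubber stop gives about 1 mm per 7 N more
- spring_3 (a joint): bending of spring 3 in rad: 0 at rest, 0.067 with the pad on its stop (75 mm arm). Springs back by itself. Force grows evenly from nearly 0. The springs look alike, but one, anywhere in the row, is soft: about 2 N at the pad brings it to its stop; two need about 4.6 N, one about 7.2 N. The rubber stop gives about 1 mm per 7 N more
- spring_4 (a joint): bending of spring 4 in rad: 0 at rest, 0.067 with the pad on its stop (75 mm arm). Springs back by itself. Force grows evenly from nearly 0. The springs look alike, but one, anywhere in the row, is soft: about 2 N at the pad brings it to its stop; two need about 4.6 N, one about 7.2 N. The rubber stop gives about 1 mm per 7 N more
- weight: brass test weight, 330 g (3.2 N), an upright plain cylinder 30 mm wide and 58 mm tall with a bevelled top edge and a dark band near its foot, standing on the bench beside the tester, left or right; origin at the centre of its underside. It brings only the softest spring down to its stop; any other spring it bends about three quarters of the way or less
- weight_foot (a point): centre of the underside of the test weight
- oil_bottle: small amber oil bottle with a black cap, 36 mm wide, 75 mm tall; origin at the centre of its underside (leave alone)
- red_carton: plain red carton, 45 x 60 x 110 mm tall; origin under its centre (leave alone)
- parts_dish: round green dish of small metal parts, 110 mm wide, 26 mm high; origin under its centre (leave alone)
- punch_block: black block 60 x 85 x 40 mm holding upright brass punches up to 120 mm high; origin under its centre (leave alone)
- movement: black square quartz clock movement, 56 x 56 mm, 30 mm high with its stem; origin under its centre (leave alone)
- screwdriver: small screwdriver with blue handle, 130 mm long, lying flat; origin under its middle (leave alone)
- saucers: white saucer, 130 mm wide, 22 mm high; origin under its centre (leave alone)

How it is judged:
By the outcome, as a careful person would: the job done as asked, in the order asked, and still so for the second after the job is handed in, with the robot touching nothing.
It also fails if it takes over 72 s, if anything falls off the work surface, if the arm or the gripper's body presses on something with over 40 N, if the wrist force passes 120 N, or if a joint passes its speed limit or range.

## Working session

There is one attempt and no reset: what is moved stays moved. The work goes in short steps, Python scripts to look and compute and a shell command to move; the robot and the scene stay as the last step left them, time stands still between calls to the robot, and variables do not carry over. Pictures are saved under pics/ and viewed, and the job is handed in when it is done.

```bash
mkdir -p pics
cat > h.py <<'E'
from cell import env
import numpy as np, cv2
def snap(c,n):
    im=env.read_camera(c); cv2.imwrite(f'pics/{n}.png',cv2.cvtColor(im,cv2.COLOR_RGB2BGR)); return im
def ray(c,px):
    m=env.camera_model(c); K=np.array([[m['fx'],0,m['cx']],[0,m['fy'],m['cy']],[0,0,1.]])
    u=cv2.undistortPoints(np.array([[px]],float),K,np.array([m['k1'],0,0,0.]))[0,0]
    V=np.array(m['view']); R=V[:3,:3]; o=-R.T@V[:3,3]; return o,R.T@np.array([u[0],u[1],1])
def at_z(c,px,z):
    o,d=ray(c,px); return o+d*(z-o[2])/d[2]
def proj(c,p):
    m=env.camera_model(c); q=np.array(m['view'])@np.append(p,1); s=q[:2]/q[2]; s=s*(1+m['k1']*(s@s)); return m['fx']*s[0]+m['cx'],m['fy']*s[1]+m['cy']
E
python3 - <<'E'
from h import *
np.set_printoptions(precision=1,suppress=True)
snap('scene','s0');snap('top','t0')
for c in('top','scene'):
    for n in('pad_1','tester','red_dot','weight'):
        for r in env.landmark_of(n,c): print(c,n,np.array(r['xyz']),round(r['confidence'],2))
s=env.state();print({k:np.round(v,3) for k,v in s.items()})
E
```

```text
top pad_1 [545.1  75.4  54.3] 0.58
top pad_1 [550.1 127.6  48.5] 0.57
top pad_1 [550.7 175.6  52.6] 0.52
top pad_1 [547.1  21.9  48.2] 0.52
top tester [565.5  99.5  -2.2] 0.8
top tester [624.4 400.1  -5.1] 0.46
top red_dot [500.3 181.1  19.9] 0.82
top weight [ 443.1 -350.7   -2.6] 0.57
scene pad_1 [548.7 181.3  50.7] 0.93
scene pad_1 [544.3  72.5  52.4] 0.71
scene pad_1 [542.3  23.4  51.3] 0.63
scene pad_1 [549.5 127.7  54.9] 0.53
scene tester [569.4 101.3   0.9] 0.88
scene red_dot [495.4 179.7  12. ] 0.94
scene weight [ 436.1 -351.4    5.6] 0.58
scene weight [ 435.2 -354.     3. ] 0.48
scene weight [799.3  41.4  -1. ] 0.18
{'t': np.float64(0.5), 'joints': array([ 1.1,  0.5,  1.6,  0. ,  1.1, -0.1]), 'qvel': array([-0., -0., -0.,  0., -0.,  0.]), 'tau': array([ -0. , -61.2, -25.8,   0.1,   0. ,  -0. ]), 'eef_pos': array([220.6, 584.8, 214.6]), 'tcp_rot': array([ 3.1, -0. ,  2.8]), 'ft_force': array([ 0.4, -0.6, -0.7]), 'moment': array([-0., -0.,  0.]), 'opening': np.float64(0.997)}
```

View pics/s0.png

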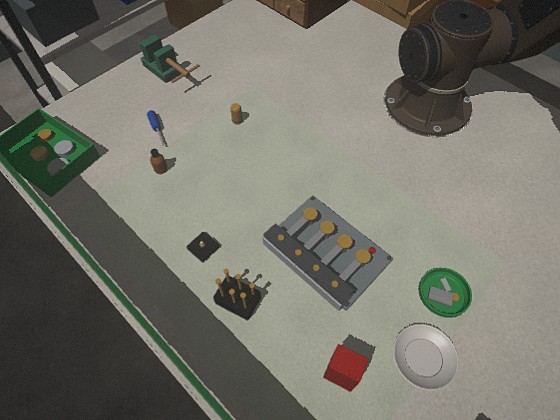

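View pics/t0.png

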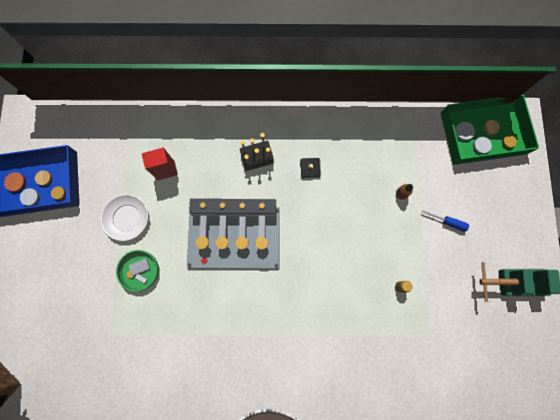

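Run:
```python
from h import *
np.set_printoptions(precision=4,suppress=True)
s=env.state();print(s['tcp_rot'],s['t'])
for c in('top','scene'):
    for r in env.masks_of('weight',c):
        m=r['region'];v,u=np.where(m);print(c,r['confidence'],m.sum(),u.min(),u.max(),v.min(),v.max())
    for r in env.masks_of('pad_1',c):
        m=r['region'];v,u=np.where(m);print(c,'pad',r['confidence'],m.sum(),u.min(),u.max(),v.min(),v.max(), at_z(c,(u.mean(),v.mean()),52))
    print(env.camera_model(c)['view'])
```

```text
[ 3.1415 -0.      2.7808] 0.5
top 0.62 163 396 412 281 292
top pad 0.68 290 236 247 215 249 [571.5095  72.6308  52.    ]
top pad 0.67 279 196 208 215 248 [569.0727 176.5676  52.    ]
top pad 0.53 229 217 228 216 248 [569.5593 124.5496  52.    ]
top pad 0.18 6273 187 279 198 268 [570.8245  94.7147  52.    ]
[[  0.0055  -1.       0.0017 -28.1172]
 [ -0.9811  -0.0058  -0.1933 624.3283]
 [  0.1933  -0.0006  -0.9811 966.8829]
 [  0.       0.       0.       1.    ]]
scene 0.62 219 230 241 103 124
scene 0.25 3336 393 458 324 389
scene pad 0.89 371 302 333 221 250 [577.0337  75.5124  52.    ]
scene pad 0.68 319 321 351 235 264 [574.9287 127.242   52.    ]
scene pad 0.64 375 340 369 249 279 [576.3177 178.7289  52.    ]
[[  -0.6961    0.718     0.0011  438.1725]
 [   0.612     0.5941   -0.522  -319.1904]
 [  -0.3755   -0.3627   -0.8529 1227.1789]
 [   0.        0.        0.        1.    ]]
```

The views agree. The tester is ahead of the robot, with the red dot at its left end (top 204,261) and the pads at top row ≈243. The weight stands alone on the right (top 404,286; scene 236,113). I'll refine both positions next.

```bash
python3 - <<'E'
from h import *
from scipy.optimize import least_squares
np.set_printoptions(precision=2,suppress=True)
obs={}
for c,f,boxes in(('top','t0',[(193,212,234,253),(212,231,234,253),(232,251,234,253),(252,271,234,253)]),('scene','s0',[(353,374,246,268),(333,357,232,252),(315,339,217,237),(299,320,204,223)])):
    hsv=cv2.cvtColor(cv2.imread(f'pics/{f}.png'),cv2.COLOR_BGR2HSV)
    m=(hsv[...,1]>110)&(hsv[...,2]>110)&(hsv[...,0]>12)&(hsv[...,0]<32)
    for i,(a,b,d,e) in enumerate(boxes):
        v,u=np.where(m[d:e,a:b]); u=u+a;v=v+d
        p=((u.min()+u.max())/2,(v.min()+v.max())/2); p=(u.mean(),v.mean())
        obs[c,i]=p; print(c,i,len(u),u.min(),u.max(),v.min(),v.max(),at_z(c,p,51))
def pts(q):
    return [np.array([q[0]+ (i-1.5)*52*np.sin(q[2]), q[1]-(i-1.5)*52*np.cos(q[2]),51]) for i in range(4)]
r=least_squares(lambda q:np.concatenate([np.subtract(proj(c,pts(q)[i]),p) for (c,i),p in obs.items()]),[546,100,0])
print(r.x,r.fun,np.array(pts(r.x)))
# weight
for c,f,(a,b,d,e) in(('top','t0',(390,420,272,300)),('scene','s0',(225,250,97,130))):
    im=cv2.imread(f'pics/{f}.png')[d:e,a:b]
    cv2.imwrite(f'pics/w_{c}.png',cv2.resize(im,None,fx=12,fy=12,interpolation=cv2.INTER_NEAREST))
E
python3 -c "
import cv2,numpy as np
a=cv2.imread('pics/w_top.png');b=cv2.imread('pics/w_scene.png');h=max(a.shape[0],b.shape[0])
p=lambda x:cv2.copyMakeBorder(x,0,h-x.shape[0],0,0,cv2.BORDER_CONSTANT)
cv2.imwrite('pics/w.png',np.hstack([p(a),p(b)]))"
```

```text
top 0 122 196 207 237 248 [547.55 177.75  51.  ]
top 1 119 216 227 237 248 [547.68 125.89  51.  ]
top 2 119 236 247 237 248 [547.59  73.83  51.  ]
top 3 120 256 267 237 249 [547.31  21.71  51.  ]
scene 0 162 356 370 249 262 [550.16 178.73  51.  ]
scene 1 152 337 351 235 247 [550.46 126.99  51.  ]
scene 2 147 315 333 217 233 [550.32  74.84  51.  ]
scene 3 135 303 316 208 219 [550.25  23.11  51.  ]
[548.95 100.36  -0.  ] [-0.21 -0.57 -0.16 -0.5  -0.19 -0.51 -0.24 -0.59  0.18 -0.44  0.2  -0.6
  0.24 -0.51  0.16 -0.56] [[549.06 178.36  51.  ]
 [548.99 126.36  51.  ]
 [548.92  74.36  51.  ]
 [548.85  22.36  51.  ]]
```

View pics/w.png

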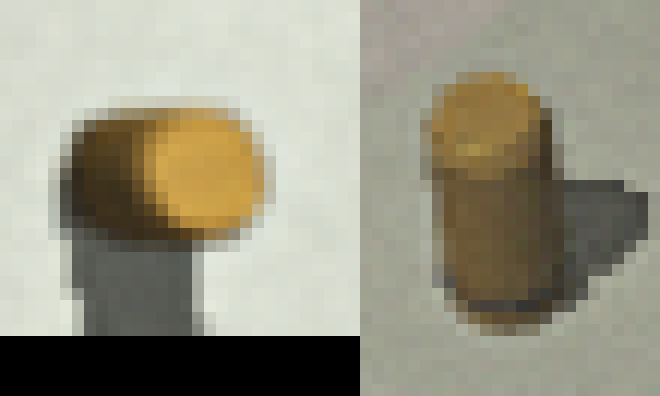

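Run:
```python
from h import *
np.set_printoptions(precision=1,suppress=True)
print(at_z('top',(406.6,285.8),58),at_z('scene',(235.2,106.4),58), at_z('scene',(235.2,107.2),58))
# foot silhouette check
for p in([438,-353,0],[440,-352,0]):
  for c in('top','scene'):
    print(p,c,[np.round(proj(c,np.array(p)+[15*np.cos(a),15*np.sin(a),0]),1) for a in (0,1.57,3.14,4.71)])
```

```text
[ 438.1 -350.7   58. ] [ 441.2 -348.5   58. ] [ 443.2 -346.2   58. ]
[438, -353, 0] top [array([400.2, 280.4]), array([395. , 286.1]), array([400.8, 291.8]), array([406.1, 286.1])]
[438, -353, 0] scene [array([232.9, 122.8]), array([240.3, 122.7]), array([240.6, 117.2]), array([233.2, 117.3])]
[440, -352, 0] top [array([399.8, 279.7]), array([394.6, 285.3]), array([400.4, 291. ]), array([405.7, 285.4])]
[440, -352, 0] scene [array([232.6, 123.3]), array([240. , 123.2]), array([240.3, 117.8]), array([232.9, 117.8])]
```

```bash
python3 -m pendant '[0,0,0,-0.057,1, 0,0,0,-0.0575,1]'; python3 -c "
from cell import env;s=env.state();print(s['eef_pos'],s['tcp_rot'],s['ft_force'])"
```

```text
t: 0.95
eef_pos: [220.6, 584.8, 214.7]
tcp_rot: [3.142, 0.0, -3.137]
ft_force: [-0.5, -0.2, -0.4]
opening: 0.844
[220.62417352 584.7664015  214.6853339 ] [ 3.14150417e+00  1.80308632e-05 -3.13679831e+00] [-0.49713722 -0.15383791 -0.37029131]
```

```bash
python3 -m pendant '[-0.0912,-0.1129,0,0,1,-0.0912,-0.1129,0,0,1,-0.0912,-0.1129,0,0,1,-0.0912,-0.1129,0,0,1,-0.0912,-0.1129,0,0,1,-0.0912,-0.1129,0,0,1,-0.0912,-0.1129,0,0,1,-0.0912,-0.1129,0,0,1,-0.0912,-0.1129,0,0,1,0,0,0.14,0,1]'
```

```text
t: 2.2
eef_pos: [552.7, 175.4, 160.8]
tcp_rot: [3.14, 0.008, 3.136]
ft_force: [0.5, 1.3, -1.2]
opening: 0.007
```

```bash
python3 -m pendant '[0,0,0.14,0,1,0,0,0,0,1,0,0,0,0,1]'
```

```text
t: 2.58
eef_pos: [549.4, 178.3, 104.5]
tcp_rot: [3.141, 0.002, 3.141]
ft_force: [0.3, -0.2, 0.9]
opening: 0.003
```

```bash
python3 -m pendant '[0,0,0.117,0,1,0,0,0,0,1,0,0,0,0,1]'; python3 -m pendant '[0,0,0.0075,0,1,0,0,0,0,1,0,0,0,0,1]'
```

```text
t: 2.95
eef_pos: [549.5, 178.4, 58.2]
tcp_rot: [3.141, 0.003, 3.141]
ft_force: [-0.4, -0.3, 0.2]
opening: 0.004
t: 3.32
eef_pos: [548.7, 178.0, 53.3]
tcp_rot: [3.141, 0.001, 3.14]
ft_force: [0.3, 0.7, 0.1]
opening: 0.006
```

```bash
python3 -m pendant '[0,0,0.005,0,1,0,0,0,0,1,0,0,0,0,1]'; python3 -m pendant '[0,0,0.005,0,1,0,0,0,0,1,0,0,0,0,1]';python3 -c "
from cell import env;s=env.state();print(s['eef_pos'],s['ft_force'])"; python3 -m pendant '[0,0,0.0035,0,1,0,0,0,0,1,0,0,0,0,1]'; python3 -m pendant '[0,0,0,0,1]'
```

```text
t: 3.7
eef_pos: [548.6, 178.0, 50.9]
tcp_rot: [3.141, 0.0, 3.141]
ft_force: [1.6, -0.3, 1.7]
opening: 0.004
t: 4.08
eef_pos: [548.6, 178.0, 49.0]
tcp_rot: [3.141, 0.0, 3.141]
ft_force: [-0.9, 0.0, 2.6]
opening: 0.006
[548.61771923 178.04999711  48.95301175] [-0.90184142  0.04883899  2.59331617]
t: 4.45
eef_pos: [548.6, 178.0, 47.6]
tcp_rot: [3.141, 0.0, 3.141]
ft_force: [0.3, -0.4, 5.3]
opening: 0.003
t: 4.58
eef_pos: [548.6, 178.0, 47.6]
tcp_rot: [3.141, 0.0, 3.141]
ft_force: [-0.7, 0.6, 5.4]
opening: 0.002
```

```bash
python3 -m pendant '[0,0,0.0012,0,1,0,0,0,0,1]'; python3 -m pendant '[0,0,0,0,1]'; python3 -m pendant '[0,0,0.001,0,1,0,0,0,0,1]'; python3 -m pendant '[0,0,0,0,1]'
```

```text
t: 4.82
eef_pos: [548.6, 178.0, 47.2]
tcp_rot: [3.141, 0.0, 3.141]
ft_force: [-0.8, 0.3, 6.9]
opening: 0.006
t: 4.95
eef_pos: [548.6, 178.0, 47.3]
tcp_rot: [3.141, 0.0, 3.141]
ft_force: [-0.2, 0.4, 7.0]
opening: 0.004
t: 5.2
eef_pos: [548.7, 178.1, 47.0]
tcp_rot: [3.141, 0.001, 3.141]
ft_force: [-0.9, 0.2, 8.4]
opening: 0.007
t: 5.32
eef_pos: [548.7, 178.0, 47.0]
tcp_rot: [3.141, 0.001, 3.141]
ft_force: [-2.1, 0.1, 8.0]
opening: 0.008
```

```bash
python3 -m pendant '[0,0,-0.01,0,1,0,0,-0.03,0,1,0,0,-0.02,0,1,0,-0.065,0,0,1,0,-0.065,0,0,1,0,0,0,0,1,0,0,0,0,1]'; python3 -m pendant '[0,0,0.03,0,1,0,0,0.01,0,1,0,0,0,0,1]'
```

```text
t: 6.2
eef_pos: [548.5, 126.4, 70.8]
tcp_rot: [3.141, 0.0, 3.14]
ft_force: [-0.3, 1.0, 0.6]
opening: 0.003
t: 6.58
eef_pos: [548.1, 126.3, 53.9]
tcp_rot: [-3.142, -0.001, 3.141]
ft_force: [-1.0, 0.1, 1.0]
opening: 0.007
```

```bash
python3 -m pendant '[0,0,0.0075,0,1,0,0,0,0,1,0,0,0,0,1]'; python3 -m pendant '[0,0,0.0045,0,1,0,0,0,0,1,0,0,0,0,1]'; python3 -m pendant '[0,0,0,0,1]'; python3 -m pendant '[0,0,0.0035,0,1,0,0,0,0,1]'; python3 -m pendant '[0,0,0,0,1]'
```

```text
t: 6.95
eef_pos: [548.6, 126.0, 51.7]
tcp_rot: [3.141, 0.0, 3.14]
ft_force: [-1.2, 0.3, 0.3]
opening: 0.003
t: 7.32
eef_pos: [548.5, 126.0, 49.9]
tcp_rot: [3.142, 0.0, 3.141]
ft_force: [0.2, 1.1, 3.4]
opening: 0.005
t: 7.45
eef_pos: [548.5, 126.0, 49.9]
tcp_rot: [3.141, 0.0, 3.14]
ft_force: [-0.6, -0.2, 3.1]
opening: 0.003
t: 7.7
eef_pos: [548.5, 126.0, 48.4]
tcp_rot: [3.141, 0.0, 3.141]
ft_force: [-0.4, 0.7, 5.0]
opening: 0.005
t: 7.82
eef_pos: [548.5, 126.0, 48.4]
tcp_rot: [3.141, 0.0, 3.14]
ft_force: [-1.7, 0.9, 6.0]
opening: 0.001
```

```bash
python3 -m pendant '[0,0,0.0025,0,1,0,0,0,0,1,0,0,0,0,1]'; python3 -m pendant '[0,0,0.0013,0,1,0,0,0,0,1,0,0,0,0,1]'; python3 -m pendant '[0,0,0.0008,0,1,0,0,0,0,1,0,0,0,0,1]'
```

```text
t: 8.2
eef_pos: [548.5, 126.0, 47.6]
tcp_rot: [3.141, 0.0, 3.141]
ft_force: [-1.6, 1.2, 7.6]
opening: 0.009
t: 8.57
eef_pos: [548.5, 126.0, 47.3]
tcp_rot: [3.141, 0.001, 3.141]
ft_force: [-1.9, -0.0, 9.6]
opening: 0.006
t: 8.95
eef_pos: [548.5, 126.1, 47.0]
tcp_rot: [3.141, 0.001, 3.141]
ft_force: [-3.4, -0.0, 11.4]
opening: 0.003
```

Spring 2 is the stiff one, and its stop was reached. On to spring 3.

```bash
python3 -m pendant '[0,0,-0.01,0,1,0,0,-0.03,0,1,0,0,-0.02,0,1,0,-0.065,0,0,1,0,-0.065,0,0,1,0,0,0,0,1,0,0,0.03,0,1,0,0,0.0125,0,1,0,0,0,0,1,0,0,0,0,1]';  python3 -m pendant '[0,0,0.0095,0,1,0,0,0,0,1,0,0,0,0,1]'; python3 -m pendant '[0,0,0,0,1]'; python3 -m pendant '[0,0,0.0035,0,1,0,0,0,0,1]'; python3 -m pendant '[0,0,0,0,1]'
```

```text
t: 10.2
eef_pos: [548.4, 74.3, 53.4]
tcp_rot: [3.141, -0.0, 3.141]
ft_force: [-0.4, 0.3, -0.9]
opening: 0.009
t: 10.58
eef_pos: [548.5, 74.0, 49.9]
tcp_rot: [3.141, 0.0, 3.14]
ft_force: [-0.2, 0.9, 1.6]
opening: 0.008
t: 10.7
eef_pos: [548.5, 74.0, 49.8]
tcp_rot: [3.141, 0.0, 3.14]
ft_force: [0.2, 2.1, 1.5]
opening: 0.006
t: 10.95
eef_pos: [548.4, 74.0, 48.3]
tcp_rot: [3.142, 0.0, 3.14]
ft_force: [0.7, 0.8, 2.2]
opening: 0.005
t: 11.08
eef_pos: [548.4, 74.0, 48.3]
tcp_rot: [3.141, 0.0, 3.14]
ft_force: [-0.2, 0.6, 2.1]
opening: 0.004
```

```bash
python3 -m pendant '[0,0,0.0022,0,1,0,0,0,0,1]'; python3 -m pendant '[0,0,0,0,1]'; python3 -m pendant '[0,0,0.0015,0,1,0,0,0,0,1,0,0,0,0,1]'; python3 -m pendant '[0,0,0.0012,0,1,0,0,0,0,1,0,0,0,0,1]'; python3 -m pendant '[0,0,0,0,1]'
```

```text
t: 11.32
eef_pos: [548.5, 74.0, 47.5]
tcp_rot: [3.141, 0.0, 3.141]
ft_force: [0.5, 0.7, 4.4]
opening: 0.004
t: 11.45
eef_pos: [548.5, 74.0, 47.5]
tcp_rot: [3.142, 0.0, 3.141]
ft_force: [0.8, 0.5, 3.5]
opening: 0.003
t: 11.82
eef_pos: [548.5, 74.0, 47.1]
tcp_rot: [3.142, 0.0, 3.141]
ft_force: [-0.7, 0.4, 6.1]
opening: 0.001
t: 12.2
eef_pos: [548.5, 74.0, 46.7]
tcp_rot: [3.142, 0.001, 3.141]
ft_force: [-1.7, 0.3, 8.2]
opening: 0.006
t: 12.32
eef_pos: [548.5, 74.0, 46.7]
tcp_rot: [3.142, 0.0, 3.141]
ft_force: [-0.9, 1.0, 9.2]
opening: 0.004
```

```bash
python3 -m pendant '[0,0,-0.01,0,1,0,0,-0.03,0,1,0,0,-0.02,0,1,0,-0.065,0,0,1,0,-0.065,0,0,1,0,0,0,0,1,0,0,0.03,0,1,0,0,0.0121,0,1,0,0,0,0,1,0,0,0,0,1]';  python3 -m pendant '[0,0,0.0095,0,1,0,0,0,0,1,0,0,0,0,1]'; python3 -m pendant '[0,0,0,0,1]'; python3 -m pendant '[0,0,0.0035,0,1,0,0,0,0,1]'; python3 -m pendant '[0,0,0,0,1]'; python3 -m pendant '[0,0,0,0,1]'
```

```text
t: 13.58
eef_pos: [548.3, 22.4, 53.4]
tcp_rot: [3.141, -0.0, 3.141]
ft_force: [-0.4, 0.3, -1.4]
opening: 0.003
t: 13.95
eef_pos: [548.5, 22.1, 49.9]
tcp_rot: [3.141, 0.001, 3.14]
ft_force: [0.9, 1.2, 2.0]
opening: 0.004
t: 14.08
eef_pos: [548.5, 22.0, 49.9]
tcp_rot: [3.141, 0.0, 3.14]
ft_force: [1.6, 1.3, 3.2]
opening: 0.007
t: 14.32
eef_pos: [548.5, 22.0, 48.4]
tcp_rot: [3.141, 0.0, 3.14]
ft_force: [1.2, 2.6, 3.7]
opening: 0.005
t: 14.45
eef_pos: [548.5, 22.0, 48.4]
tcp_rot: [3.142, 0.0, 3.141]
ft_force: [0.8, 2.6, 3.7]
opening: 0.002
t: 14.58
eef_pos: [548.5, 22.0, 48.4]
tcp_rot: [3.142, 0.0, 3.141]
ft_force: [0.7, 1.8, 4.5]
opening: 0.006
```

```bash
python3 -m pendant '[0,0,0.0022,0,1,0,0,0,0,1]'; python3 -m pendant '[0,0,0,0,1]'; python3 -m pendant '[0,0,0.0015,0,1,0,0,0,0,1,0,0,0,0,1]'; python3 -m pendant '[0,0,0.0008,0,1,0,0,0,0,1,0,0,0,0,1]'; python3 -m pendant '[0,0,0,0,1]'
```

```text
t: 14.82
eef_pos: [548.5, 22.0, 47.5]
tcp_rot: [3.142, 0.0, 3.141]
ft_force: [0.4, 2.7, 6.2]
opening: 0.005
t: 14.95
eef_pos: [548.5, 22.0, 47.6]
tcp_rot: [3.142, 0.001, 3.141]
ft_force: [0.5, 2.3, 5.5]
opening: 0.008
t: 15.32
eef_pos: [548.5, 22.0, 47.1]
tcp_rot: [3.142, 0.001, 3.141]
ft_force: [-0.1, 2.9, 7.8]
opening: 0.003
t: 15.7
eef_pos: [548.5, 22.0, 46.9]
tcp_rot: [3.142, 0.001, 3.14]
ft_force: [-0.5, 1.9, 10.1]
opening: 0.005
t: 15.82
eef_pos: [548.5, 22.0, 46.9]
tcp_rot: [3.142, 0.001, 3.141]
ft_force: [-0.1, 2.1, 10.6]
opening: 0.005
```

Relative to each other: spring 2 is stiffest, 1 and 4 are medium, and 3 is about 1.8 N softer than those at the same depth. So spring 3 is the softest. Next is the weight.

```bash
python3 -m pendant '[0,0,-0.01,0,1,0,0,-0.14,0,1,0,0,-0.14,0,1,0.039,-0.133,0,0,-1,0.039,-0.133,0,0,-1,0.039,-0.133,0,0,-1,0.039,-0.133,0,0,-1,0.039,-0.133,0,0,-1,0.039,-0.133,0,0,-1,0.039,-0.133,0,0,-1]'; python3 -m pendant '[0,0,0,0,-1,0,0,0,0,-1,0,0,0,0,-1]'
python3 - <<'E'
from h import *
snap('top','t1');snap('scene','s1')
for c in('top','scene'):
    for n in('weight','pad_1'):
        for r in env.landmark_of(n,c): print(c,n,np.round(r['xyz'],1),round(r['confidence'],2))
a=cv2.imread('pics/t1.png')[200:310,180:450];b=cv2.imread('pics/s1.png')[60:300,200:400]
cv2.imwrite('pics/c1.png',cv2.resize(a,None,fx=2.9,fy=2.9)); cv2.imwrite('pics/c2.png',cv2.resize(b,None,fx=2.5,fy=2.5))
E
```

```text
t: 17.08
eef_pos: [437.4, -351.8, 162.0]
tcp_rot: [3.141, -0.001, 3.14]
ft_force: [1.8, -0.6, -0.8]
opening: 0.683
t: 17.45
eef_pos: [438.9, -349.1, 162.4]
tcp_rot: [3.141, -0.001, -3.141]
ft_force: [-0.0, 0.9, 0.3]
opening: 0.979
top pad_1 [542.5  75.4  54.6] 0.83
top pad_1 [ 768.1 -113.4    1.2] 0.65
top pad_1 [549.4 126.8  49.5] 0.62
top pad_1 [545.   18.4  50.8] 0.59
top pad_1 [548.  180.6  52.2] 0.51
scene weight [ 437.8 -354.2    2.1] 0.56
scene weight [545.6  75.   53.8] 0.45
scene weight [ 697.9 -366.     2.5] 0.31
scene pad_1 [541.2  21.5  53.4] 0.88
scene pad_1 [551.  130.3  51. ] 0.69
scene pad_1 [544.7  72.8  55.6] 0.55
```

View pics/c1.png

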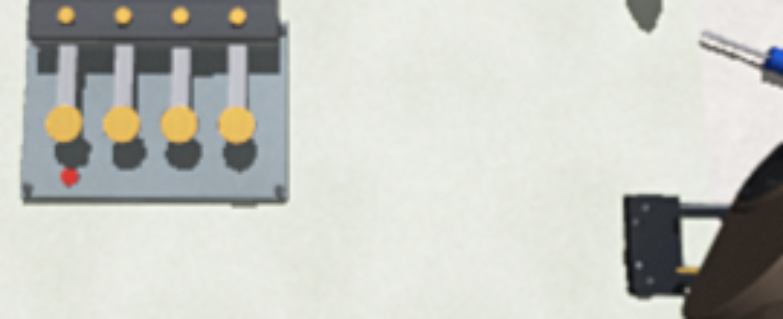

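View pics/c2.png

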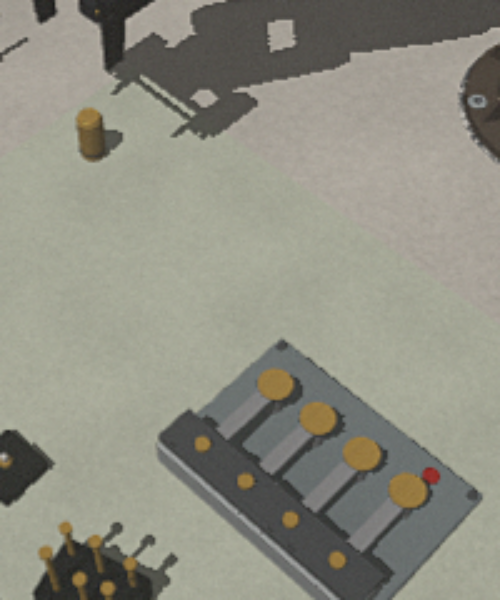

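Both views show the springs back at rest and the weight undisturbed, under the open gripper. Now I descend and grip it.

```bash
python3 -m pendant '[0,-0.002,0.11,0,-1,0,0,0.11,0,-1,0,0,0.08,0,-1,0,0,0.06,0,-1,0,0,0,0,-1,0,0,0,0,-1]'; python3 -m pendant '[0,0,0,0,1,0,0,0,0,1,0,0,0,0,1,0,0,0,0,1,0,0,0,0,1,0,0,0,0,1,0,0,0,0,1,0,0,0,0,1]'
```

```text
t: 18.5
eef_pos: [439.1, -351.3, 19.3]
tcp_rot: [-3.141, 0.001, 3.141]
ft_force: [-0.1, -0.2, 0.6]
opening: 1.003
t: 19.5
eef_pos: [438.7, -351.1, 18.5]
tcp_rot: [3.142, 0.0, 3.14]
ft_force: [0.2, -0.9, 0.4]
opening: 0.313
```

```bash
python3 -m pendant '[0,0,-0.025,0,1,0,0,-0.1,0,1,0,0,-0.125,0,1,0,0.065,0,0,1,0,0.13,0,0,1,0,0.13,0,0,1,0,0.13,0,0,1,0,0.13,0,0,1,0,0,0,0,1,0,0,0,0,1]'
python3 - <<'E'
from h import *
snap('top','t2');snap('scene','s2')
p=env.state()['eef_pos'];print(p, env.state()['ft_force'])
for c,n in(('top','t2'),('scene','s2')):
    u,v=map(int,proj(c,p)); print(c,proj(c,p),u-30,v-30)
    a=cv2.imread(f'pics/{n}.png')[max(v-30,0):v+30,max(u-30,0):u+30]
    cv2.imwrite(f'pics/{n}c.png',cv2.resize(a,None,fx=8,fy=8,interpolation=cv2.INTER_NEAREST))
E
```

```text
t: 20.75
eef_pos: [439.3, -117.3, 118.9]
tcp_rot: [-3.141, 0.001, 3.141]
ft_force: [0.4, 0.1, -3.6]
opening: 0.308
[ 439.17562261 -117.95421307  118.66421128] [ 0.6493609  -0.11261752 -2.55623956]
top (np.float64(317.7400535395112), np.float64(284.5805546407724)) 287 254
scene (np.float64(298.68118503170456), np.float64(135.51753974504516)) 268 105
```

View pics/t2c.png

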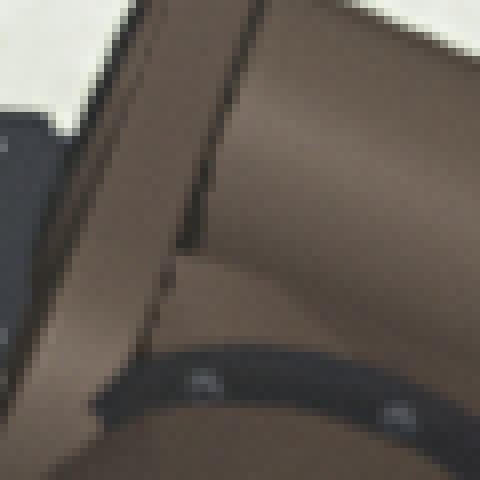

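View pics/s2c.png

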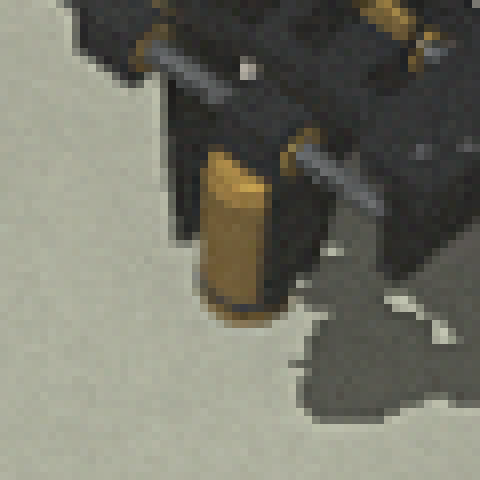

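Run:
```python
from h import *
a=np.linspace(0,6.28,90)
for dx in(-4,-2,0,2,4):
    q=np.array([proj('scene',[439.2+dx+15*np.cos(t),-117.9+15*np.sin(t),100.1]) for t in a])
    print(dx,'umin,umax,vmax',(q.min(0)[0]-268)*8+4,(q.max(0)[0]-268)*8+4,(q.max(0)[1]-105)*8+4)
```

```text
-4 umin,umax,vmax 206.88097428041965 304.85265001187963 319.88250081563024
-2 umin,umax,vmax 202.41869432090698 300.4609714629255 323.51588306042527
0 umin,umax,vmax 197.9498137940418 296.0627860070749 327.15470108740874
2 umin,umax,vmax 193.47431855604145 291.65807966746524 330.79896668111996
4 umin,umax,vmax 188.992194424236 287.2468384286735 334.44869165890395
```

```bash
python3 -m pendant '[-0.046,0.08,0,0,1,-0.046,0.08,0,0,1,-0.046,0.08,0,0,1,-0.046,0.08,0,0,1,-0.046,0.08,0,0,1,-0.046,0.08,0,0,1,0,0,0,0,1,0,0,0,0,1,0,0,0,0,1]'; python3 -m pendant '[0,0,0,0,1]'
```

```text
t: 21.98
eef_pos: [549.3, 73.7, 118.5]
tcp_rot: [3.142, -0.0, 3.139]
ft_force: [0.1, 0.2, -4.2]
opening: 0.313
t: 22.1
eef_pos: [549.5, 74.0, 118.6]
tcp_rot: [3.142, -0.0, 3.139]
ft_force: [-0.9, -0.7, -2.8]
opening: 0.31
```

```bash
python3 -m pendant '[0,0.001,0.06,0,1,0,0,0.045,0,1,0,0,0,0,1,0,0,0,0,1,0,0,0,0,1]'
python3 - <<'E'
from h import *
p=env.state()['eef_pos'];print(p)
im=snap('scene','s3');u,v=292,200
cv2.imwrite('pics/s3c.png',cv2.resize(cv2.imread('pics/s3.png')[v:v+80,u:u+100],None,fx=7,fy=7,interpolation=cv2.INTER_NEAREST))
a=np.linspace(0,6.28,90)
q=np.array([proj('scene',[549.5+15*np.cos(t),74.2+15*np.sin(t),p[2]-18.6]) for t in a]);print((q.min(0)-[u,v])*7+3,(q.max(0)-[u,v])*7+3)
E
```

```text
t: 22.72
eef_pos: [550.0, 75.1, 77.3]
tcp_rot: [3.141, 0.001, 3.14]
ft_force: [0.3, 0.0, -4.1]
opening: 0.309
[549.9630868   75.12327637  77.32271868]
[201.13260759 136.36414386] [294.03450753 217.03371209]
```

View pics/s3c.png

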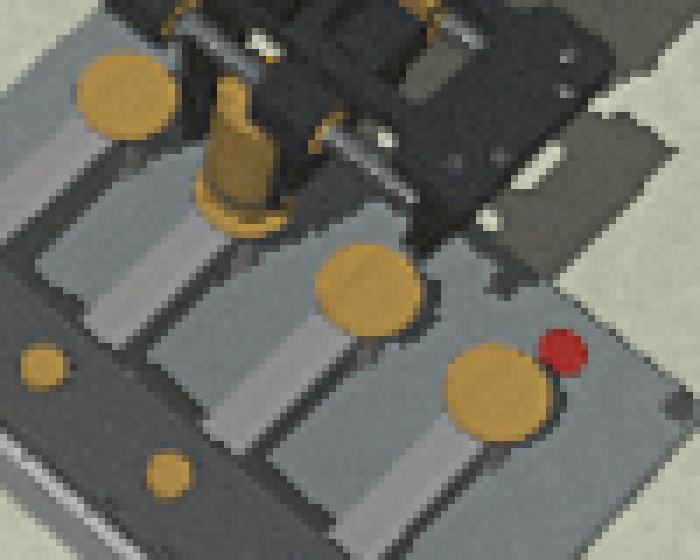

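```bash
python3 -m pendant '[0,0,0.0105,0,1,0,0,0,0,1,0,0,0,0,1,0,0,0,0,1]'
python3 - <<'E'
from h import *
p=env.state()['eef_pos'];print(p)
im=snap('scene','s4');u,v=305,205
I=cv2.cvtColor(im,cv2.COLOR_RGB2BGR)[v:v+40,u:u+50]
cv2.imwrite('pics/s4c.png',cv2.resize(I,None,fx=14,fy=14,interpolation=cv2.INTER_CUBIC))
a=np.linspace(0,6.28,90)
for z,x,y,r in((p[2]-18.6,p[0],p[1],15),(p[2]+39.4,p[0],p[1],13),(51,550.3,74.84,17)):
    q=np.array([proj('scene',[x+r*np.cos(t),y+r*np.sin(t),z]) for t in a]);print(((q.min(0)-[u,v])*14+7).round(),((q.max(0)-[u,v])*14+7).round())
E
```

```text
t: 23.28
eef_pos: [549.6, 75.2, 72.3]
tcp_rot: [3.142, 0.0, 3.141]
ft_force: [1.2, -0.5, -3.4]
opening: 0.307
[549.6213694   75.20253933  72.32850745]
[223. 223.] [408. 384.]
[268.  46.] [438. 191.]
[205. 222.] [414. 405.]
```

View pics/s4c.png

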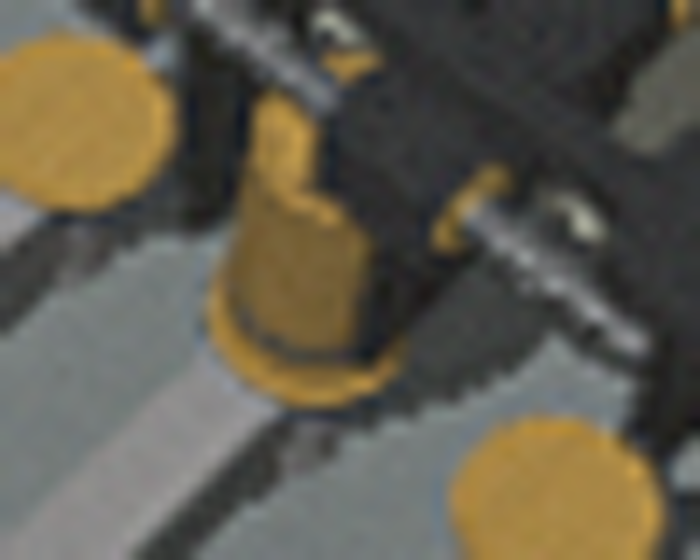

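```bash
python3 -m pendant '[-0.00125,-0.0015,0,0,1,0,0,0.004,0,1,0,0,0.004,0,1,0,0,0.003,0,1,0,0,0.002,0,1,0,0,0,0,1,0,0,0,0,1]'; python3 -m pendant '[0,0,0,0,1]';python3 -m pendant '[0,0,0.002,0,1,0,0,0,0,1]';python3 -m pendant '[0,0,0.002,0,1,0,0,0,0,1]'; python3 -m pendant '[0,0,0,0,1]'
```

```text
t: 24.2
eef_pos: [550.1, 74.6, 67.2]
tcp_rot: [3.142, 0.0, 3.141]
ft_force: [-1.4, 0.3, -1.4]
opening: 0.309
t: 24.32
eef_pos: [550.0, 74.6, 67.2]
tcp_rot: [3.142, -0.0, 3.14]
ft_force: [-0.2, -0.4, -2.0]
opening: 0.304
t: 24.58
eef_pos: [550.1, 74.6, 66.3]
tcp_rot: [3.142, -0.0, 3.141]
ft_force: [-0.3, -0.2, -0.7]
opening: 0.311
t: 24.82
eef_pos: [550.1, 74.6, 65.6]
tcp_rot: [3.142, 0.0, 3.141]
ft_force: [-2.0, -0.4, 1.7]
opening: 0.31
t: 24.95
eef_pos: [550.1, 74.6, 65.6]
tcp_rot: [3.142, 0.0, 3.141]
ft_force: [-2.6, -0.3, 2.0]
opening: 0.314
```

```bash
python3 -m pendant '[0,0,-0.0008,0,1,0,0,0,0,1]'; python3 -m pendant '[0,0,0,0,0,0,0,0,0,0,0,0,0,0,0,0,0,0,0,0,0,0,0,0,0,0,0,0,0,0]';python3 -m pendant '[0,0,-0.02,0,0,0,0,-0.04,0,0,0,0,-0.08,0,0,0,0,-0.1,0,0,0.1,0,0,0,0,0.14,0,0,0,0,0.14,0,0,0,0,0,0,0,0,0,0,0,0,0,0]'
python3 - <<'E'
from h import *
for c,(u,v) in(('scene',(290,195)),('top',(185,190))):
    I=cv2.cvtColor(env.read_camera(c),cv2.COLOR_RGB2BGR)[v:v+80,u:u+100]
    cv2.imwrite(f'pics/{c}5.png',cv2.resize(I,None,fx=8,fy=7 if 0 else 7,interpolation=cv2.INTER_CUBIC))
    a=np.linspace(0,6.28,90)
    for x,y,z,r in((550.1,74.6,47,15),(550.1,74.6,105,13)):
        q=np.array([proj(c,[x+r*np.cos(t),y+r*np.sin(t),z]) for t in a])
        print(c,((q.min(0)-[u,v])*[8,7]+3).round(),((q.max(0)-[u,v])*[8,7]+3).round())
    for r in env.landmark_of('weight',c): print(np.round(r['xyz'],1),r['confidence'])
E
```

```text
t: 25.2
eef_pos: [550.1, 74.6, 65.8]
tcp_rot: [3.142, 0.0, 3.141]
ft_force: [-2.1, -0.2, 1.5]
opening: 0.311
t: 25.95
eef_pos: [550.1, 74.6, 65.8]
tcp_rot: [3.142, 0.0, 3.141]
ft_force: [-1.0, 0.2, -0.8]
opening: 0.5
t: 27.08
eef_pos: [399.1, 74.8, 162.9]
tcp_rot: [3.141, 0.003, 3.14]
ft_force: [0.3, -0.4, 0.6]
opening: 0.497
scene [242. 191.] [347. 271.]
scene [267. 104.] [363. 176.]
[548.6  71.   44.4] 0.59
top [408. 325.] [499. 405.]
top [394. 309.] [478. 382.]
[549.   75.1  45.8] 0.44
```

View pics/scene5.png

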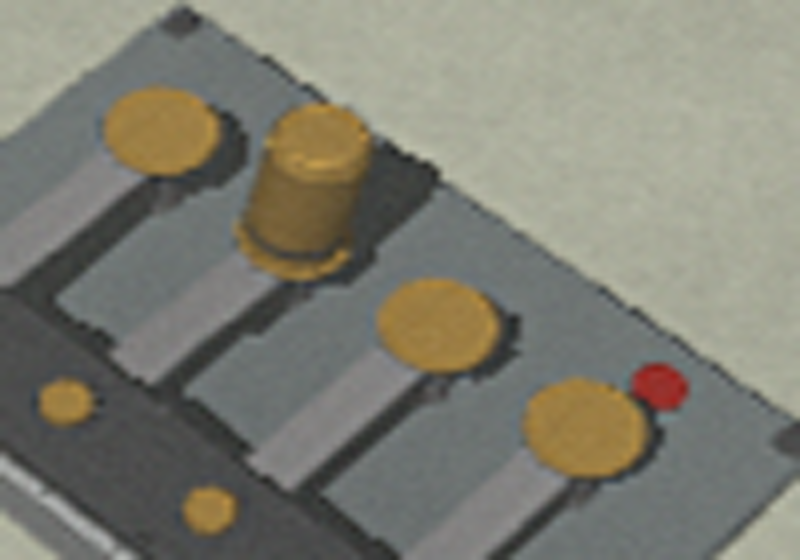

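View pics/top5.png

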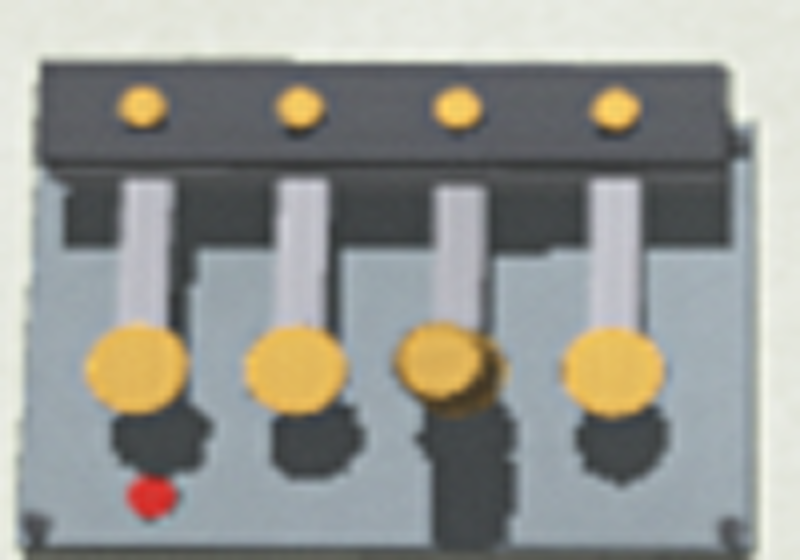

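```bash
python3 -m pendant '[0,0,0,0,0,0,0,0,0,0]'; python3 -c "
from h import *
snap('scene','s6')
print(env.job_done(), env.state()['t'])"
```

```text
t: 27.52
eef_pos: [398.2, 74.7, 161.7]
tcp_rot: [3.142, -0.0, 3.141]
ft_force: [0.1, -0.0, 0.1]
opening: 0.502
the job is handed in; nothing more can be done
the job is handed in; nothing more can be done
```

View pics/s6.png

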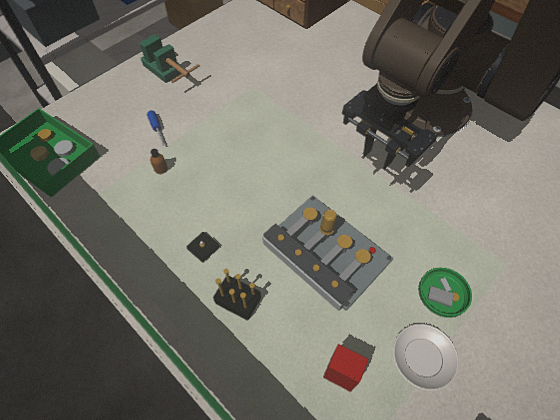

